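# Load the sample tray in the viewing box and start its timer

## Task

Open the cover of the viewing box, lay the sample tray flat and right way up on the outlined place in the middle of its floor, lengthways along the outline, keeping it roughly level all the way, and fold the cover fully shut over it. Then, and not before the cover is shut, press the mushroom-headed plunger of the white timer down to its stop, hold it there for a full second and let it come all the way back up. Leave the hand lamp, the pump bottle and the marker pen as they are.

Things in the scene. Friction and masses are not known exactly. Their poses are not given: they have to be found in the camera images.
- tray: White plastic sample tray, 140 mm long (its x) by 56 mm wide (its y) by 26 mm high, solid sides 22 mm high with rows of small raised wells (white and amber) on top; loose, about 0.14 kg. Origin: centre of its underside, z up. Either end may lead. Starts flat on the bench, its long side roughly away from the robot.
- bed (a point): Centre of the viewing box's inner floor (6 mm above the bench), where a black outline 154 mm (along its y) by 70 mm (x) is printed: the tray's place, tray length along y. The box is fixed, grey, outside 200 (x) by 250 (y) by 60 mm high, walls 6 mm. x points from front wall to hinged back wall, z up.
- viewer: The same grey box, fixed. Origin: centre of its underside, axes as bed. Behind its back wall sits a black lamp housing 30 mm deep and 50 mm high, part of the box.
- cover (a joint): Angle in rad of the box's cover: 0 fully shut on the rim, grows as its front edge rises, 1.57 upright, 1.75 at its end stop, leaning back a little; the outer face with the bar then looks away from the box front. Stiff hinge: it stays wherever it is left; about 4 N at the bar moves it.
- cover_hinge (a point): Centre of the cover's hinge line, on the top of the back wall (60 mm above the bench, 100 mm behind the box's centre). Turns with the cover: its y is the hinge axis; the cover reaches 200 mm along its -x and is 250 mm wide (y) and 8 mm thick (z 0 to 8 mm).
- cover_bar (a point): Middle of the steel bar handle on the cover: round bar 12 mm thick, 100 mm long along its y on a post at each end, its centre line 36 mm above the cover's outer face (44 mm along the hinge frame's z), 190 mm from the hinge line (10 mm from the front edge). Moves and turns with the cover; can be pinched across.
- plunger (a joint): Travel in m of the timer's spring plunger: 0 up, 0.018 at its stop. About 4 N starts it, 13 N holds it at the stop; it springs back when let go.
- plunger_top (a point): Centre of the top of the plunger's black mushroom head, 56 mm in diameter, flat top about 44 mm; 113 mm above the bench when up; pressed straight down. It stands in the middle of the fixed white timer block, 100 x 100 x 60 mm high.
- uv_lamp: Bystander: grey box-shaped hand lamp with black ends and a carrying handle, 200 mm (y) by 74 by 87 mm high, lying behind the box. Origin: centre of the underside.
- pump_bottle: Bystander: clear pump bottle, 68 mm in diameter, 188 mm high, spout to its -x. Origin: centre of the underside.
- marker: Bystander: marker pen lying down, 135 mm long (its x), 21 mm thick. Origin: underside near the middle.
There are look-alikes about, which are no part of the job. Of the things shaped like the part that bears plunger, the white one is meant.

How it is judged (in metres and radians):
On the way, in this order (a step that is already met when the one before it is completed fails the run):
1. the tray lies released on its outlined place on the box floor, the cover still open (x of tray in the frame of bed between -0.02 and 0.02 m and y of tray in the frame of bed between -0.02 and 0.02 m and z of tray in the frame of bed below 0.006 m and angle between the x axis of tray and the y axis of bed, either way round below 0.2 rad and angle between tray's own z axis and vertical below 0.1 rad and contact force between the fingers and tray below 0.1 N and value of joint cover above 0.3 rad), for 0.2 s.
2. the cover is fully shut with the tray in place (x of tray in the frame of bed between -0.02 and 0.02 m and y of tray in the frame of bed between -0.02 and 0.02 m and z of tray in the frame of bed below 0.006 m and angle between the x axis of tray and the y axis of bed, either way round below 0.2 rad and angle between tray's own z axis and vertical below 0.1 rad and value of joint cover below 0.06 rad), for 0.2 s.
3. the plunger is held at its stop with the cover shut on the tray (all of step 2 and value of joint plunger above 0.016 m), for 0.6 s.
At the end, for the whole second after the job is handed in: The tray lies flat and released on its outlined place (within 20 mm each way and 0.2 rad, either end leading), the cover is shut (under 0.06 rad) and the plunger is back up (under 2 mm) (all of step 2 and contact force between the fingers and tray below 0.1 N and value of joint plunger below 0.002 m and linear speed of tray below 0.02 m/s); the robot touches nothing.
It fails at once if the plunger is pressed more than 6 mm while the cover is not shut (value of joint plunger above 0.006 m and value of joint cover above 0.08 rad).
It fails at once if the tray is tipped more than 0.6 rad (34 degrees) (angle between tray's own z axis and vertical above 0.6 rad).
It fails at once if a bystander is moved more than 30 mm or tipped over (distance of any of uv_lamp, pump_bottle, marker from where it was at the start of the episode above 0.03 m or angle between any of uv_lamp, pump_bottle, marker's own z axis and vertical above 0.4 rad).
It also fails if it takes over 72 s, if anything falls off the work surface, if the arm or the gripper's body presses on something with over 40 N, if the wrist force passes 120 N, or if a joint passes its speed limit or range.

## Robot

A 7-joint arm with a two-finger parallel gripper is mounted at the origin on the work surface. World frame = base frame: x ahead of the robot, y to its left, z up, the work surface at z = 0. Lengths are in mm, angles in rad, forces in N, time in s.
With the tool pointing down it reaches from about 375 to 925 mm from the base axis. Payload 3.1 kg.
Tool frame: the origin (TCP) lies at the very end of the fingers, on their centre line; the grasp point (between the pads) lies 19 mm behind it; z points along the fingers, y is the line along which they close (so a half turn about z gives the same grasp; the last joint's range is limited). The gripper opens to 85 mm and grips with 20 to 120 N. Pads are 22 mm wide; open, the fingers measure 114 mm over their backs; the gripper's body (76 mm by 85 mm) begins 54 mm behind the grasp point. The pads swing forward as they close: fully open they stand 13 mm farther back than shut.
Start: joints at [-1.305, 0.383, 0.044, 1.598, -0.018, 1.161, -0.05], TCP at [231.266, 607.469, 231.269] pointing down, gripper open.
Joint ranges: [-2.61, 2.61], [-0.41, 2.15], [-1.48, 1.57], [0, 2.5], [-1.57, 4.71], [0.05, 1.97], [-2.85, 2.85]. Speed limits (rad/s): [2.79, 2.79, 3.14, 3.14, 3.14, 3.14, 3.14].

## Interface

Orientations are given as a unit quaternion [x, y, z, w].
In Python, from workcell import observe, get_image, get_calibration, job_done gives the robot as it stands.
- The arm moves only by the tool drive_tool, never from a script. Its argument "steps" is a list of rows, each a list of 3 entries, a list of its own where there are three numbers: the shift along the tool's x, y, z normalised to -1 to 1, where 1 is 0.1 m, then the turn, a rotation vector about the tool's x, y, z normalised to -1 to 1, where 1 is 60 degrees, then the finger opening in mm, from 0 to 85.4. A call has 1 to 20 rows; each row is the pose to reach, as a shift and turn from the pose commanded when the call began, along the tool's axes at that moment; what a row does not reach only later rows make up. A row lasts 1/10 s, in which the tool goes at most 50 mm and 8.59 degrees, less where a joint would pass 70% of its speed; a pose out of reach is approached as far as the arm can. A call with a number of a shift or a turn outside -1 to 1 is refused whole. A call with a gripper value outside its range is refused whole. The fingers move at their own pace and stop on an object; the grip force is fixed at half the most. Time passes only in rows, so rows that repeat a pose let the fingers close. It gives the time, the measured TCP pose, the force, the opening and the grip force at its end, in the units of the state.
- observe(): the state, without advancing time (a new reading comes with each control period).
- get_image(name): name is "side" or "top" or "wrist"; returns the picture (420x560x3 uint8, red, green, blue); there is no depth.
- get_calibration(name): a dict with "fx", "fy", "cx", "cy" (pixels), "R" (3x3) and "t" (3): a world point X has camera coordinates R X + t; the wrist camera has in their place "T_tool_cam" (4x4, takes a point from camera to tool coordinates, whose origin is the TCP and whose axes are the flange's). Camera axes: x right, y down, z forward; pixel columns grow to the right and rows downward; lengths in mm; the calibration is good to about 2 mm. A picture is of the moment at which its call begins: read the wrist's pose just before it. get_calibration takes no time and is no camera call.
- job_done(): hands the job in; it is judged then, once.
The state is a dict: "t": time; "q": joint angles; "joint_velocities": joint speeds; "joint_efforts": joint torques, N m; "eef_pos": TCP position; "tcp_rot": TCP orientation; "contact_force": force on the tool from outside, world axes, zero at the start; "moment": the same for the moment, N m; "finger_gap": finger opening in mm; "grip_force": force on a finger pad.
Only numpy, scipy, OpenCV 4.12 (cv2) and the standard library are available. Lean on these libraries where they do the work, as an engineer would, in place of code of your own. Each camera call takes 0.05 s, during which the arm holds its last target. There are 200 camera calls.

## Working session

There is one attempt and no reset: what is moved stays moved. The work goes in short steps, Python scripts to look and compute and a tool call to move; the robot and the scene stay as the last step left them, time stands still between calls to the robot, and variables do not carry over. Pictures are saved under pics/ and viewed, at most 10 in all, crops included, and the job is handed in when it is done.

Besides the shell and the picture viewer there is one more tool, called after "Call:" in YAML: its name, and indented under it one key for each argument. drive_tool: Moves the arm, as the interface text tells. Its arguments: {"type":"object","properties":{"steps":{"type":"array"}},"required":["steps"]}

```bash
mkdir -p pics
python3 - <<'E'
from workcell import *
import cv2
print(observe())
for n in ("top","side"):
    im=get_image(n); cv2.imwrite(f"pics/{n}0.png",cv2.cvtColor(im,cv2.COLOR_RGB2BGR))
    c=get_calibration(n); print(n,c)
print(get_calibration("wrist"))
E
```

```text
{'t': 0.0, 'q': array([-1.30479772,  0.38382448,  0.04380269,  1.59961995, -0.01793884,
        1.16118847, -0.04989472]), 'joint_velocities': array([-8.74055406e-04,  1.00470341e-03,  5.51210031e-04,  4.29532536e-04,
       -1.18948003e-04,  2.20294693e-03, -5.15108496e-05]), 'joint_efforts': array([ 2.14093677e-05, -4.33468974e+01,  1.02480836e+00, -2.49515247e+01,
        1.06531344e-02,  1.14614947e-02, -1.27654303e-05]), 'eef_pos': array([230.92253114, 606.56731828, 229.8721523 ]), 'tcp_rot': array([ 1.80849621e-01,  9.83509868e-01, -1.31019314e-03, -1.92820013e-04]), 'contact_force': array([ 0.90358736, -0.15905145, -0.23105931]), 'moment': array([ 0.00444542, -0.00921124,  0.04900866]), 'grip_force': 0.0, 'finger_gap': 85.37014463537763}
top {'fx': 404.33131452358145, 'fy': 404.33131452358145, 'cx': 281.7766207348399, 'cy': 209.60019205010974, 'R': array([[ 0.01011599, -0.99990711,  0.00913428],
       [-0.99336538, -0.01109545, -0.11446445],
       [ 0.11455516, -0.00791575, -0.99338535]]), 't': array([ -63.02810829,  569.58545216, 1171.50145722])}
side {'fx': 417.1236020206036, 'fy': 417.1236020206036, 'cx': 281.21945756784385, 'cy': 206.75181088763364, 'R': array([[ 0.97960283, -0.20092588,  0.00266064],
       [-0.12974225, -0.64255107, -0.75517884],
       [ 0.15344457,  0.73943013, -0.65551342]]), 't': array([-555.19942132,  110.11110713, 1359.0168823 ])}
{'fx': 340.5875561943596, 'fy': 340.5875561943596, 'cx': 285.6816003169379, 'cy': 206.71284263986567, 'T_tool_cam': array([[ 6.38809227e-04, -9.62724935e-01, -2.70481592e-01,
         6.88448358e+01],
       [ 9.99999617e-01,  4.53217721e-04,  7.48609099e-04,
        -9.73396660e-01],
       [-5.98117595e-04, -2.70481967e-01,  9.62724856e-01,
        -1.42577440e+02],
       [ 0.00000000e+00,  0.00000000e+00,  0.00000000e+00,
         1.00000000e+00]])}
```

View pics/top0.png

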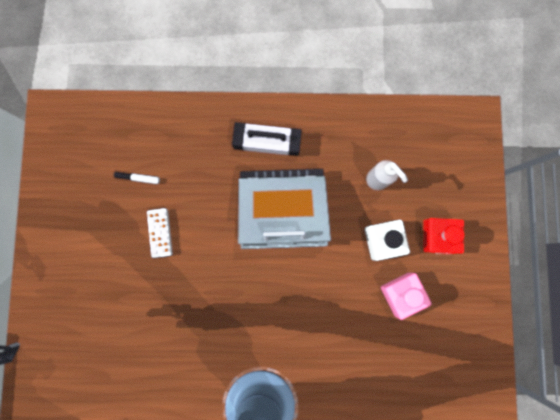

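View pics/side0.png

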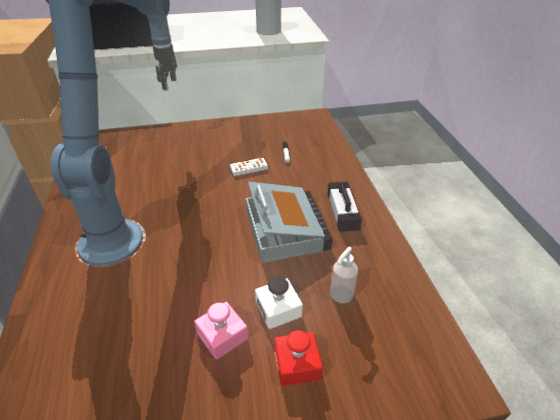

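Candidates for the plunger are the white timer (top 388,240; black head 394,239), the red look-alike (444,236) and the pink one (406,297); I choose the white one. The tray is the only white and amber plate, at (159,232). The marker at (136,178) and the white lamp at (267,138) are bystanders. The cover already stands slightly open in the side view.

```bash
cat > h.py <<'E'
import numpy as np, cv2
from workcell import *
from scipy.spatial.transform import Rotation as Rn
def ray(n,uv):
    c=get_calibration(n); d=np.array([(uv[0]-c['cx'])/c['fx'],(uv[1]-c['cy'])/c['fy'],1])
    return -c['R'].T@c['t'], c['R'].T@d
def atz(n,uv,z):
    o,d=ray(n,uv); return o+d*(z-o[2])/d[2]
def proj(n,X):
    c=get_calibration(n); p=np.asarray(X)@c['R'].T+c['t']
    return np.stack([c['fx']*p[...,0]/p[...,2]+c['cx'],c['fy']*p[...,1]/p[...,2]+c['cy']],-1)
def tri(uvt,uvs):
    (a,d),(b,e)=ray('top',uvt),ray('side',uvs)
    s=np.linalg.lstsq(np.stack([d,-e],1),b-a,rcond=None)[0]
    p,q=a+s[0]*d,b+s[1]*e; return (p+q)/2,np.linalg.norm(p-q)
def rel(target,yaw=None):
    """shift in tool axes, normalised; R of tool"""
    o=observe(); R=Rn.from_quat(o['tcp_rot']); return R.inv().apply(np.array(target)-o['eef_pos'])/100
E
python3 - <<'E'
from h import *
t=cv2.imread('pics/top0.png'); s=cv2.imread('pics/side0.png')
# tray blob
x0,y0,x1,y1=140,200,180,265
m=(t[y0:y1,x0:x1,2]>150).astype(np.uint8)
m=cv2.morphologyEx(m,cv2.MORPH_CLOSE,np.ones((5,5)))
c=max(cv2.findContours(m,0,2)[0],key=cv2.contourArea)
r=cv2.boxPoints(cv2.minAreaRect(c))+[x0,y0]
P=np.array([atz('top',p,23) for p in r]); print('tray',P.mean(0),P.round(),np.linalg.norm(P-np.roll(P,1,0),axis=1))
print('head',atz('top',(394,239),113),'via tri',tri((394,239),(278,285)))
a=cv2.resize(t[160:260,225:345],None,fx=3.33,fy=3.33,interpolation=2)
b=cv2.resize(t[205:275,350:434],None,fx=3.33,fy=3.33,interpolation=2)
d=cv2.resize(s[175:265,240:336],None,fx=4,fy=4,interpolation=2)
e=cv2.resize(t[195:265,130:190],None,fx=3.33,fy=3.33,interpolation=2)
M=np.zeros((600,800,3),np.uint8)
M[:a.shape[0],:a.shape[1]]=a; M[340:340+b.shape[0],:b.shape[1]]=b; M[:d.shape[0],410:410+d.shape[1]]=d; M[365:365+e.shape[0],410:410+e.shape[1]]=e
cv2.imwrite('pics/m1.png',M)
E
```

```text
tray [501.0593526  306.25116619  23.        ] [[596. 369.  23.]
 [597. 252.  23.]
 [406. 245.  23.]
 [405. 359.  23.]] [190.62621815 116.82497913 190.7227642  114.73813203]
head [ 482.6765153 -367.2987754  113.       ] via tri (array([ 482.57256088, -369.18950564,  106.22633024]), np.float64(0.8234794893943054))
```

View pics/m1.png

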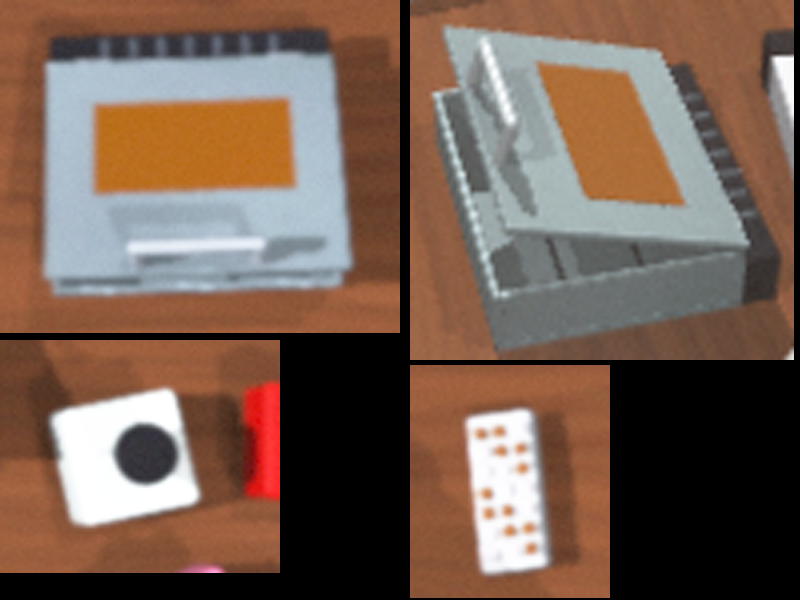

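```bash
cat >> h.py <<'E'
def boxpt(par,p,cov):
    x,y,yaw,th=par; p=np.array(p,float)
    if cov: p=np.array([100+p[0]*np.cos(th)+p[2]*np.sin(th),p[1],60-p[0]*np.sin(th)+p[2]*np.cos(th)])
    c,s=np.cos(yaw),np.sin(yaw); return np.array([x+c*p[0]-s*p[1],y+s*p[0]+c*p[1],p[2]])
E
python3 - <<'E'
from h import *
from scipy.optimize import least_squares
T=lambda u,v:('top',225+u/3.33-.35,160+v/3.33-.35)
S=lambda u,v:('side',240+(u-410)/4-.4,175+v/4-.4)
obs=[(T(45,278),(-200,125,8),1),(T(350,268),(-200,-125,8),1),(T(128,248),(-190,50,44),1),(T(263,243),(-190,-50,44),1),
(T(46,64),(0,125,8),1),(T(333,55),(0,-125,8),1),
(S(445,27),(-200,125,8),1),(S(513,230),(-200,-125,8),1),(S(748,243),(0,-125,8),1),(S(660,50),(0,125,8),1),
(S(483,38),(-190,50,44),1),(S(517,125),(-190,-50,44),1),(S(434,95),(-100,125,60),0),(S(497,293),(-100,-125,60),0),(S(500,349),(-100,-125,0),0)]
f=lambda p:np.concatenate([proj(o[0],boxpt(p,q,c))-o[1:] for o,q,c in obs])
r=least_squares(f,[560,0,0,.3],loss='soft_l1'); print(r.x,r.fun.reshape(-1,2).round(1).tolist())
p=r.x; print('bar',boxpt(p,(-190,0,44),1),'hinge',boxpt(p,(0,0,0),1))
t=cv2.imread('pics/top0.png')
x0,y0,x1,y1=140,200,180,265
m=(t[y0:y1,x0:x1,1]>130).astype(np.uint8)
m=cv2.morphologyEx(m,cv2.MORPH_CLOSE,np.ones((5,5)))
c=max(cv2.findContours(m,0,2)[0],key=cv2.contourArea)
q=cv2.boxPoints(cv2.minAreaRect(c))+[x0,y0]
P=np.array([atz('top',k,22) for k in q]); print('tray',P.mean(0),P.round(),np.linalg.norm(P-np.roll(P,1,0),axis=1))
x0,y0,x1,y1=366,220,425,258
m=(t[y0:y1,x0:x1].max(2)<70).astype(np.uint8); mm=cv2.moments(m,True); print('head',mm['m00'],atz('top',(x0+mm['m10']/mm['m00'],y0+mm['m01']/mm['m00']),110))
print(Rn.from_quat(observe()['tcp_rot']).as_matrix().round(3))
E
```

```text
[ 5.59694013e+02 -5.95358282e+01  4.79382621e-02  3.12662703e-01] [[-0.0, 0.1], [0.4, -0.3], [2.1, -0.1], [-0.6, -0.0], [0.1, -0.4], [-0.5, -0.7], [-0.3, -0.7], [-1.0, -0.6], [1.1, -0.1], [0.0, -0.6], [0.6, 1.7], [-1.0, -0.0], [-0.1, -1.2], [-0.4, 0.9], [-0.6, 0.2]]
bar [492.51697907 -62.75864765 160.30952156] hinge [659.5791313  -54.74383792  60.        ]
tray [499.19724615 309.65444592  22.        ] [[567. 352.  22.]
 [575. 289.  22.]
 [431. 267.  22.]
 [424. 330.  22.]] [144.63943857  63.49696287 144.77695747  62.65381502]
head 205.0 [ 484.07461514 -368.86319592  110.        ]
[[-0.935  0.356 -0.001]
 [ 0.356  0.935 -0.002]
 [-0.    -0.002 -1.   ]]
```

Call:
drive_tool:
  steps:
    - [[-0.95,-1,0.1],[0,0,0],85]
    - [[-0.95,-1,0.1],[0,0,0],85]
    - [[-0.95,-1,0.1],[0,0,0],85]
    - [[-0.95,-1,0.1],[0,0,0],85]

```text
t: 0.5
eef_pos: [288.8, 472.5, 219.7]
tcp_rot: [0.186, 0.983, -0.003, 0.001]
contact_force: [-0.2, 0.6, -0.5]
finger_gap: 84.9
grip_force: 0.0
```

Call:
drive_tool:
  steps:
    - [[-0.95,-1,0],[0,0,0],85]
    - [[-0.95,-1,0],[0,0,0],85]
    - [[-0.95,-1,0],[0,0,0],85]
    - [[-0.95,-1,0],[0,0,0],85]

```text
t: 0.9
eef_pos: [340.6, 346.9, 220.7]
tcp_rot: [0.186, 0.983, -0.002, 0.0]
contact_force: [-0.6, 0.4, -1.1]
finger_gap: 85.0
grip_force: 0.0
```

Call:
drive_tool:
  steps:
    - [[-0.95,-1,0],[0,0,0],85]
    - [[-0.95,-1,0],[0,0,0],85]
    - [[-0.95,-1,0],[0,0,0],85]
    - [[-0.95,-1,0],[0,0,0],85]

```text
t: 1.3
eef_pos: [393.0, 220.7, 221.2]
tcp_rot: [0.185, 0.983, -0.001, 0.0]
contact_force: [0.0, 1.0, 0.0]
finger_gap: 84.9
grip_force: 0.0
```

Call:
drive_tool:
  steps:
    - [[-0.95,-1,0],[0,0,0.3],85]
    - [[-0.95,-1,0],[0,0,0.3],85]
    - [[-0.95,-1,0],[0,0,0.3],85]
    - [[-0.95,-1,0],[0,0,0.3],85]

```text
t: 1.7
eef_pos: [446.1, 94.0, 221.6]
tcp_rot: [0.337, 0.942, -0.0, 0.001]
contact_force: [-0.3, -0.4, -0.2]
finger_gap: 85.0
grip_force: 0.0
```

Run:
```python
from h import *
o=observe(); print(o['t'],o['eef_pos'],o['contact_force'],o['q']); R=Rn.from_quat(o['tcp_rot']).as_matrix(); print(R.round(3)); print('yaw y',np.degrees(np.arctan2(R[1,1],R[0,1])),rel((492,-63,230)))
```

```text
1.7 [446.13760621  93.9690972  221.62039597] [-0.26249905 -0.42694624 -0.24274335] [-7.41470045e-01  5.10417545e-03  4.47769700e-01  2.07482347e+00
 -4.31928177e-04  1.06110321e+00  5.90358801e-01]
[[-0.773  0.634  0.002]
 [ 0.634  0.773 -0.001]
 [-0.002 -0.    -1.   ]]
yaw y 50.6411453134602 [-1.35023651 -0.92283136 -0.08081514]
```

Call:
drive_tool:
  steps:
    - [[-1,-0.9,0],[0,0,0.8],85]
    - [[-1,-0.9,0],[0,0,0.8],85]
    - [[-1,-0.9,0],[0,0,0.8],85]
    - [[-1,-0.9,0],[0,0,0.8],85]
    - [[-1,-0.9,0],[0,0,0.8],85]
    - [[-1,-0.9,0],[0,0,0.8],85]
    - [[-1,-0.9,0],[0,0,0.8],85]

```text
t: 2.4
eef_pos: [466.0, -32.3, 221.2]
tcp_rot: [0.686, 0.727, 0.0, -0.0]
contact_force: [-1.1, 0.9, 0.2]
finger_gap: 84.7
grip_force: 0.0
```

```bash
cat >> h.py <<'E'
def wray(uv,o):
    c=get_calibration('wrist'); T=c['T_tool_cam']; R=Rn.from_quat(o['tcp_rot']).as_matrix()
    d=np.array([(uv[0]-c['cx'])/c['fx'],(uv[1]-c['cy'])/c['fy'],1])
    return o['eef_pos']+R@T[:3,3], R@T[:3,:3]@d
def watz(uv,z,o):
    a,d=wray(uv,o); return a+d*(z-a[2])/d[2]
def wproj(X,o):
    c=get_calibration('wrist'); T=c['T_tool_cam']; R=Rn.from_quat(o['tcp_rot']).as_matrix()
    p=T[:3,:3].T@(R.T@(np.array(X)-o['eef_pos'])-T[:3,3]); return c['fx']*p[0]/p[2]+c['cx'],c['fy']*p[1]/p[2]+c['cy']
def shot(n,f):
    o=observe(); im=get_image(n); cv2.imwrite(f,cv2.cvtColor(im,cv2.COLOR_RGB2BGR)); return o
E
python3 - <<'E'
from h import *
o=shot('wrist','pics/w1.png'); print(o['t'],o['eef_pos'],o['contact_force'],o['q']); R=Rn.from_quat(o['tcp_rot']).as_matrix(); print(R.round(3)); print('yaw y',np.degrees(np.arctan2(R[1,1],R[0,1])),rel((492.5,-62.8,230)))
p=[559.7,-59.5,.048,.3127]
print([np.round(wproj(boxpt(p,(-190,y,44),1),o)) for y in (-50,50)])
E
```

```text
2.4 [465.97450956 -32.2646022  221.18414312] [-1.09362364  0.9407946   0.19692433] [-0.60176482  0.02910748  0.59938207  2.05662247 -0.01909998  1.06107746
  0.06487362]
[[-0.058  0.998 -0.   ]
 [ 0.998  0.058  0.   ]
 [ 0.    -0.    -1.   ]]
yaw y 3.3307336659533577 [-0.31851519  0.24766989 -0.0884023 ]
[array([321., 335.]), array([328., 195.])]
```

View pics/w1.png

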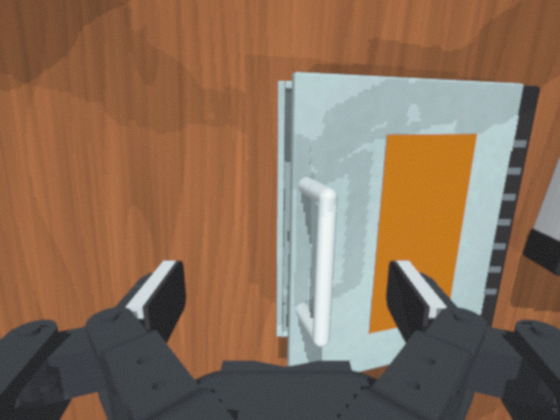

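The wrist view shows the bar from (328,192) to (321,340), within a few pixels of the predicted place. Lowering over it and pinching.

Call:
drive_tool:
  steps:
    - [[-0.32,0.25,0],[0,0,0.01],85]
    - [[-0.32,0.25,0.3],[0,0,0.01],85]
    - [[-0.32,0.25,0.6],[0,0,0.01],85]
    - [[-0.32,0.25,0.8],[0,0,0.01],85]
    - [[-0.32,0.25,0.8],[0,0,0.01],85]
    - [[-0.32,0.25,0.8],[0,0,0.01],40]
    - [[-0.32,0.25,0.8],[0,0,0.01],0]
    - [[-0.32,0.25,0.8],[0,0,0.01],0]
    - [[-0.32,0.25,0.8],[0,0,0.01],0]
    - [[-0.32,0.25,0.8],[0,0,0.01],0]
    - [[-0.32,0.25,0.8],[0,0,0.01],0]
    - [[-0.32,0.25,0.8],[0,0,0.01],0]

```text
t: 3.65
eef_pos: [492.6, -64.9, 141.6]
tcp_rot: [0.691, 0.723, 0.0, 0.0]
contact_force: [-0.4, 0.1, 1.4]
finger_gap: 9.7
grip_force: 58.4
```

Run:
```python
from h import *
o=observe(); print(o['eef_pos'],o['contact_force'],o['finger_gap'],o['grip_force']); R=Rn.from_quat(o['tcp_rot']); print(R.as_matrix().round(3))
g=o['eef_pos']+[0,0,-0]; p=[559.7,-59.5,.048,0]
for th in (.3127,.5,.7,.9,1.1,1.3,1.5,1.62):
    p[3]=th; t=boxpt(p,(-190,0,44),1)-[0,0,19]; print(th,(R.inv().apply(t-o['eef_pos'])/100).round(2))
```

```text
[492.58954138 -64.88863513 141.6434846 ] [-0.3799329   0.14028564  1.42397132] 9.657159342945514 58.390604853630066
[[-0.045  0.999  0.001]
 [ 0.999  0.045  0.   ]
 [ 0.     0.001 -1.   ]]
0.3127 [0.02 0.   0.  ]
0.5 [ 0.02  0.22 -0.29]
0.7 [ 0.02  0.5  -0.55]
0.9 [ 0.02  0.84 -0.75]
1.1 [ 0.03  1.2  -0.89]
1.3 [ 0.03  1.59 -0.94]
1.5 [ 0.03  1.98 -0.92]
1.62 [ 0.03  2.21 -0.87]
```

Call:
drive_tool:
  steps:
    - [[0,0.05,-0.07],[0,0,0],0]
    - [[0,0.11,-0.15],[0,0,0],0]
    - [[0,0.16,-0.22],[0,0,0],0]
    - [[0,0.22,-0.29],[0,0,0],0]
    - [[0,0.28,-0.36],[0,0,0],0]
    - [[0,0.35,-0.43],[0,0,0],0]
    - [[0,0.5,-0.55],[0,0,0],0]

```text
t: 4.35
eef_pos: [538.7, -62.8, 195.9]
tcp_rot: [0.691, 0.723, -0.003, -0.004]
contact_force: [-9.4, 0.8, 2.8]
finger_gap: 9.7
grip_force: 58.9
```

Call:
drive_tool:
  steps:
    - [[0,0.17,-0.11],[0,0,0],0]
    - [[0,0.34,-0.2],[0,0,0],0]
    - [[0,0.52,-0.28],[0,0,0],0]
    - [[0,0.7,-0.34],[0,0,0],0]
    - [[0,0.89,-0.37],[0,0,0],0]

```text
t: 4.85
eef_pos: [633.4, -58.6, 238.0]
tcp_rot: [0.691, 0.723, 0.002, 0.001]
contact_force: [-5.4, -0.7, 7.2]
finger_gap: 9.5
grip_force: 61.5
```

Call:
drive_tool:
  steps:
    - [[0,0.2,-0.02],[0,0,0],0]
    - [[0,0.39,-0.02],[0,0,0],0]
    - [[0,0.59,0],[0,0,0],0]
    - [[0,0.82,0.05],[0,0,0],0]
    - [[0,0.82,0.05],[0,0,0],0]
    - [[0,0.82,0.05],[0,0,0],85]
    - [[0,0.82,0.05],[0,0,0],85]
    - [[0,0.82,0.05],[0,0,0],85]
    - [[0,0.82,0.05],[0,0,0],85]
    - [[0,0.82,0.05],[0,0,0],85]

```text
t: 5.85
eef_pos: [713.1, -54.6, 228.1]
tcp_rot: [0.691, 0.723, 0.0, 0.0]
contact_force: [1.9, -0.1, -1.9]
finger_gap: 80.9
grip_force: 1.2
```

Run:
```python
from h import *
o=observe(); print(o['t'],o['eef_pos'],o['contact_force'],o['finger_gap'],o['q']); R=Rn.from_quat(o['tcp_rot']); print(R.as_matrix().round(3))
```

```text
5.85 [713.08189645 -54.59884529 228.10652482] [ 1.86607483 -0.07722785 -1.90638201] 80.87209465011072 [-0.38530723  0.56595192  0.59306686  1.44419452 -0.32436608  1.22918611
  0.28889828]
[[-0.045  0.999  0.001]
 [ 0.999  0.045  0.001]
 [ 0.001  0.001 -1.   ]]
```

Call:
drive_tool:
  steps:
    - [[0,0,-0.2],[0,0,0],78]
    - [[0,0,-0.4],[0,0,0],78]
    - [[0,0,-0.7],[0,0,0],78]
    - [[0,0,-0.7],[0,0,0],78]

```text
t: 6.25
eef_pos: [714.8, -56.2, 303.9]
tcp_rot: [0.691, 0.723, 0.002, 0.003]
contact_force: [-0.2, -0.4, 0.9]
finger_gap: 78.1
grip_force: 0.0
```

Run:
```python
from h import *
o=shot('side','pics/s2.png'); print(o['t'],o['eef_pos'],o['contact_force'])
o=shot('top','pics/t2.png')
a=cv2.imread('pics/s2.png')[100:300,180:420]; b=cv2.imread('pics/t2.png')[100:300,130:370]
M=np.hstack([cv2.resize(i,(400,333),interpolation=2) for i in (a,b)]); cv2.imwrite('pics/m2.png',M)
```

```text
6.25 [714.763043   -56.15792605 303.91342406] [-0.24862658 -0.39451149  0.86092994]
```

View pics/m2.png

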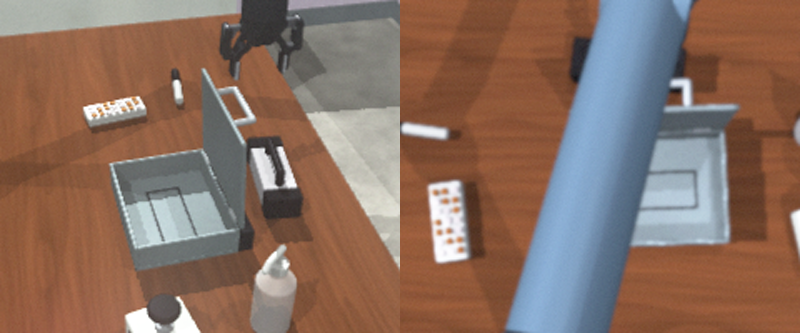

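The box stands open with the cover about upright and the black outline visible (side crop ~(170,215)). The tray, marker, lamp and bottle are undisturbed. Next, the tray.

Call:
drive_tool:
  steps:
    - [[1,-0.55,0],[0,0,0],85]
    - [[1,-0.55,0],[0,0,0],85]
    - [[1,-0.55,0],[0,0,0],85]

```text
t: 6.65
eef_pos: [650.0, 50.4, 295.6]
tcp_rot: [0.688, 0.726, -0.001, -0.004]
contact_force: [0.0, 0.4, -0.1]
finger_gap: 85.1
grip_force: 0.0
```

Call:
drive_tool:
  steps:
    - [[1,-0.55,0.5],[0,0,0],85]
    - [[1,-0.55,0.5],[0,0,0],85]
    - [[1,-0.55,0.5],[0,0,0],85]

```text
t: 6.95
eef_pos: [589.4, 144.7, 244.5]
tcp_rot: [0.689, 0.725, -0.002, -0.003]
contact_force: [-0.5, 0.1, -1.9]
finger_gap: 84.7
grip_force: 0.0
```

Call:
drive_tool:
  steps:
    - [[1,-0.5,0.5],[0,0,0],85]
    - [[1,-0.5,0.5],[0,0,0],85]
    - [[1,-0.5,0.5],[0,0,0],85]

```text
t: 7.25
eef_pos: [534.1, 242.0, 194.5]
tcp_rot: [0.689, 0.725, -0.003, -0.003]
contact_force: [-0.2, 1.0, -0.7]
finger_gap: 85.1
grip_force: 0.0
```

Call:
drive_tool:
  steps:
    - [[0.75,-0.35,0.2],[0,0,-0.8],85]
    - [[0.75,-0.35,0.2],[0,0,-0.8],85]
    - [[0.75,-0.35,0.2],[0,0,-0.8],85]
    - [[0.75,-0.35,0.2],[0,0,-0.8],85]
    - [[0.75,-0.35,0.2],[0,0,-0.8],85]
    - [[0.75,-0.35,0.2],[0,0,-0.8],85]

```text
t: 7.85
eef_pos: [500.4, 309.8, 176.8]
tcp_rot: [0.335, 0.942, -0.002, -0.001]
contact_force: [-0.3, 0.1, 0.5]
finger_gap: 85.4
grip_force: 0.0
```

Call:
drive_tool:
  steps:
    - [[0,0,0],[0,0,-0.8],85]
    - [[0,0,0],[0,0,-0.8],85]
    - [[0,0,0],[0,0,-0.8],85]
    - [[0,0,0],[0,0,-0.8],85]
    - [[0,0,0],[0,0,-0.8],85]
    - [[0,0,0],[0,0,-0.8],85]

```text
t: 8.45
eef_pos: [500.5, 309.6, 176.8]
tcp_rot: [-0.077, 0.997, -0.001, -0.001]
contact_force: [0.4, 0.6, 0.2]
finger_gap: 85.3
grip_force: 0.0
```

Run:
```python
from h import *
from scipy.optimize import least_squares
S=lambda u,v:np.array((180+u/1.667,100+v/1.667))
obs=[(S(203,72),(-200,125,4)),(S(243,132),(-200,-125,4)),(S(237,90),(-190,50,44)),(S(253,122),(-190,-50,44))]
f=lambda t:np.concatenate([proj('side',boxpt([559.7,-59.5,.048,t[0]],q,1))-u for u,q in obs])
r=least_squares(f,[1.5]); print('theta',r.x,r.fun.round(1))
o=shot('wrist','pics/w2.png'); print(o['t'],o['eef_pos'],o['q']); R=Rn.from_quat(o['tcp_rot']).as_matrix(); print('yaw y',np.degrees(np.arctan2(R[1,1],R[0,1])),R.round(3).tolist(),rel((499.2,309.7,100)))
w=cv2.imread('pics/w2.png'); u=wproj((499.2,309.7,22),o); print(u)
b=w.min(2).astype(int); m=(w[:,:,1]>120).astype(np.uint8); m[300:]*=1
m=cv2.morphologyEx(m,cv2.MORPH_CLOSE,np.ones((13,13)))
n,l,st,ce=cv2.connectedComponentsWithStats(m); k=l[int(u[1]),int(u[0])]; print(k,st[k],ce[k])
c=max(cv2.findContours((l==k).astype(np.uint8),0,2)[0],key=cv2.contourArea); q=cv2.boxPoints(cv2.minAreaRect(c)); P=np.array([watz(x,22,o) for x in q]); print(q,P.round(1),P.mean(0),np.linalg.norm(P-np.roll(P,1,0),axis=1))
cv2.drawContours(w,[q.astype(int)],0,(0,0,255),1); cv2.imwrite('pics/w2b.png',w)
```

```text
theta [1.52282196] [ 0.1 -3.4  1.7  7.3 -1.1 -1.2  0.1 -2. ]
8.45 [500.45271123 309.6464972  176.76785952] [-0.78447604  0.32603144  0.19118583  1.80618757 -0.07112297  1.01951195
  1.15905992]
yaw y 98.81745423058555 [[-0.988, -0.153, -0.003], [-0.153, 0.988, -0.002], [0.003, -0.002, -1.0]] [0.00966007 0.00358893 0.76784322]
(np.float64(286.8048996385364), np.float64(190.44692927210465))
1 [     0      0    560    372 113116] [265.84672372 174.78036706]
[[6.1035156e-05 0.0000000e+00]
 [5.5899994e+02 0.0000000e+00]
 [5.5899994e+02 3.7099994e+02]
 [6.1035156e-05 3.7099994e+02]] [[383.9  66.2  22. ]
 [317.3 494.8  22. ]
 [646.5 621.   22. ]
 [737.1  42.6  22. ]] [521.18137961 306.15741794  22.        ] [354.03734774 433.71042148 352.57761382 585.46857117]
```

View pics/w2b.png

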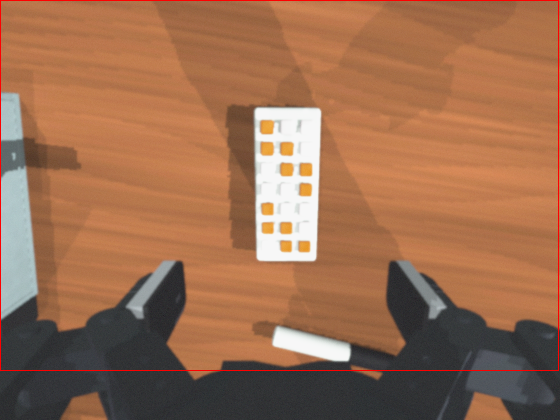

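The tray's corners are at (255,109), (321,109), (315,261) and (257,261), aligned with the tool. The marker is well beyond the fingers.

Run:
```python
from h import *
o=observe()
P=np.array([watz(x,z,o) for x,z in [((255,109),22),((321,109),22),((316,261),22),((257,261),22)]]); print(P.round(1),P.mean(0),np.linalg.norm(P-np.roll(P,1,0),axis=1)); d=(P[2]+P[3]-P[0]-P[1]); print('yaw',np.degrees(np.arctan2(d[1],d[0])))
print(rel(P.mean(0)))
```

```text
[[434.1 272.4  22. ]
 [425.5 327.2  22. ]
 [562.6 347.8  22. ]
 [571.3 292.5  22. ]] [498.3672348  309.95880438  22.        ] [138.66367846  55.42903104 138.63282118  55.98434613]
yaw 8.443119038978505
[0.01511324 0.00876726 1.54785572]
```

Call:
drive_tool:
  steps:
    - [[0.01,0.01,0.5],[0,0,0],85]
    - [[0.01,0.01,1],[0,0,0],85]
    - [[0.01,0.01,1],[0,0,0],85]

```text
t: 8.8
eef_pos: [493.1, 306.7, 69.8]
tcp_rot: [-0.074, 0.997, -0.005, -0.008]
contact_force: [-2.9, -1.2, -1.6]
finger_gap: 85.3
grip_force: 0.0
```

Call:
drive_tool:
  steps:
    - [[0,0,0.3],[0,0,0],85]
    - [[0,0,0.5],[0,0,0],85]
    - [[0,0,0.65],[0,0,0],85]
    - [[0,0,0.72],[0,0,0],85]
    - [[0,0,0.72],[0,0,0],70]
    - [[0,0,0.72],[0,0,0],0]
    - [[0,0,0.72],[0,0,0],0]
    - [[0,0,0.72],[0,0,0],0]
    - [[0,0,0.72],[0,0,0],0]
    - [[0,0,0.72],[0,0,0],0]

```text
t: 9.8
eef_pos: [501.9, 312.6, 8.1]
tcp_rot: [-0.075, 0.997, 0.001, 0.001]
contact_force: [-0.7, 0.2, 6.3]
finger_gap: 54.4
grip_force: 65.8
```

Call:
drive_tool:
  steps:
    - [[0,0,-0.15],[0,0,0],0]
    - [[0,0,-0.4],[0,0,0],0]
    - [[0,0,-0.7],[0,0,0.14],0]
    - [[0,0,-1],[0,0,0.28],0]
    - [[0,0,-1],[0,0,0.42],0]
    - [[0,0,-1],[0,0,0.56],0]
    - [[0,0,-1],[0,0,0.7],0]
    - [[0,0,-1],[0,0,0.8],0]
    - [[0,0,-1],[0,0,0.8],0]

```text
t: 10.7
eef_pos: [499.7, 311.6, 106.6]
tcp_rot: [0.337, 0.941, -0.0, -0.0]
contact_force: [0.5, 0.1, -1.4]
finger_gap: 54.4
grip_force: 65.0
```

Call:
drive_tool:
  steps:
    - [[-0.3,-0.25,-0.1],[0,0,0],0]
    - [[-0.6,-0.55,-0.1],[0,0,0],0]
    - [[-0.95,-0.85,-0.1],[0,0,0],0]
    - [[-0.95,-0.85,-0.1],[0,0,0],0]

```text
t: 11.1
eef_pos: [520.9, 175.5, 116.7]
tcp_rot: [0.342, 0.94, -0.002, 0.001]
contact_force: [1.3, 0.3, -1.3]
finger_gap: 54.0
grip_force: 65.0
```

Call:
drive_tool:
  steps:
    - [[-0.3,-0.25,0],[0,0,0],0]
    - [[-0.6,-0.55,0],[0,0,0],0]
    - [[-0.95,-0.85,0],[0,0,0],0]
    - [[-0.95,-0.85,0],[0,0,0],0]

```text
t: 11.5
eef_pos: [539.7, 49.8, 117.0]
tcp_rot: [0.342, 0.94, -0.002, 0.001]
contact_force: [-0.2, -0.4, -0.8]
finger_gap: 54.1
grip_force: 65.0
```

Run:
```python
from h import *
o=observe(); R=Rn.from_quat(o['tcp_rot']).as_matrix(); print(o['t'],o['eef_pos'],o['finger_gap'],o['q'],'yaw y',np.degrees(np.arctan2(R[1,1],R[0,1])),R.round(3).tolist(),rel((559.7,-63.3,120)))
```

```text
11.5 [539.67502525  49.82659038 117.01677693] 54.10068349306048 [-0.57567782  0.34033814  0.47105165  1.97426526 -0.19291009  0.87038841
  0.86875523] yaw y 49.94348258771615 [[-0.765, 0.644, 0.001], [0.644, 0.765, -0.005], [-0.004, -0.003, -1.0]] [-0.88139482 -0.73709863 -0.02410936]
```

Call:
drive_tool:
  steps:
    - [[-0.3,-0.25,0],[0,0,0.14],0]
    - [[-0.6,-0.5,0],[0,0,0.28],0]
    - [[-0.88,-0.74,0],[0,0,0.42],0]
    - [[-0.88,-0.74,0],[0,0,0.56],0]
    - [[-0.88,-0.74,0],[0,0,0.68],0]
    - [[-0.88,-0.74,0],[0,0,0.79],0]
    - [[-0.88,-0.74,0],[0,0,0.79],0]
    - [[-0.88,-0.74,0],[0,0,0.79],0]

```text
t: 12.3
eef_pos: [559.9, -52.9, 116.3]
tcp_rot: [0.686, 0.728, -0.0, -0.0]
contact_force: [-0.2, -0.4, -1.3]
finger_gap: 54.2
grip_force: 65.0
```

Run:
```python
from h import *
o=shot('wrist','pics/w3.png'); R=Rn.from_quat(o['tcp_rot']).as_matrix(); print(o['t'],o['eef_pos'],o['finger_gap'],o['q'],'yaw y',np.degrees(np.arctan2(R[1,1],R[0,1])),R.round(3).tolist(),rel((559.7,-63.3,120)))
w=cv2.imread('pics/w3.png')
p=[559.7,-59.5,.048,1.5]
q=np.array([wproj(boxpt(p,(sx*35,sy*77,6),0),o) for sx,sy in ((-1,-1),(-1,1),(1,1),(1,-1))]); cv2.polylines(w,[q.astype(int)],True,(0,0,255),1)
cv2.imwrite('pics/w3b.png',w)
```

```text
12.3 [559.85139707 -52.91884226 116.27162867] 54.232238469285925 [-0.53118409  0.41700309  0.66507416  1.9322855  -0.32484325  0.90064051
  0.35619879] yaw y 3.379828352419929 [[-0.059, 0.998, -0.0], [0.998, 0.059, 0.0], [0.0, -0.0, -1.0]] [-0.10271232 -0.00822958 -0.03690346]
```

View pics/w3b.png

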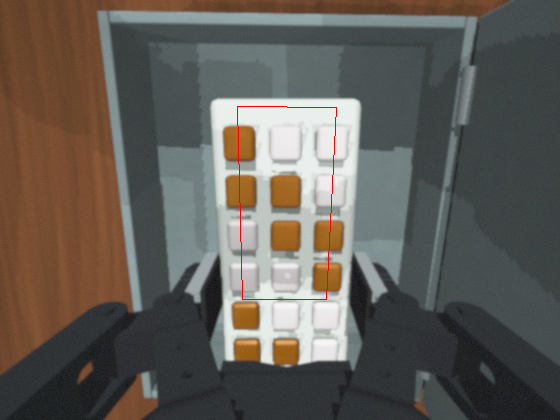

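Run:
```python
from h import *
o=observe()
A,B=[watz(u,130.3,o) for u in ((212,100),(360,100))]; print(A,B,np.linalg.norm(A-B))
yaw=np.arctan2((B-A)[1],(B-A)[0]); c=(A+B)/2-70*np.array([-np.sin(yaw),np.cos(yaw),0]); print('tray centre',c,'yaw',np.degrees(yaw)); print(rel(o['eef_pos']+np.array([559.7,-59.5,0])-[c[0],c[1],0]))
```

```text
[528.61355249  16.97082869 130.3       ] [581.87733353  20.11370079 130.3       ] 53.356424317430694
tray centre [559.36867747 -51.33619358 130.3       ] yaw 3.376867973788392
[-8.16924006e-02 -1.44984064e-03 -2.52467911e-05]
```

Call:
drive_tool:
  steps:
    - [[-0.08,0,0.2],[0,0,-0.01],0]
    - [[-0.08,0,0.45],[0,0,-0.01],0]
    - [[-0.08,0,0.7],[0,0,-0.01],0]
    - [[-0.08,0,0.9],[0,0,-0.01],0]
    - [[-0.08,0,0.96],[0,0,-0.01],0]
    - [[-0.08,0,0.98],[0,0,-0.01],0]
    - [[-0.08,0,1],[0,0,-0.01],0]
    - [[-0.08,0,1],[0,0,-0.01],0]

```text
t: 13.15
eef_pos: [561.4, -61.4, 17.2]
tcp_rot: [0.683, 0.73, 0.001, 0.001]
contact_force: [-1.1, -0.3, -1.5]
finger_gap: 54.0
grip_force: 65.0
```

Force is still only the tray's weight, about 3 mm to go.

Call:
drive_tool:
  steps:
    - [[0,0,0.01],[0,0,0],0]
    - [[0,0,0.02],[0,0,0],0]
    - [[0,0,0.03],[0,0,0],0]
    - [[0,0,0.03],[0,0,0],0]

```text
t: 13.55
eef_pos: [560.9, -61.3, 14.1]
tcp_rot: [0.683, 0.73, 0.0, 0.0]
contact_force: [-1.9, 0.5, 4.2]
finger_gap: 54.2
grip_force: 65.6
```

Call:
drive_tool:
  steps:
    - [[0,0,0],[0,0,0],80]
    - [[0,0,0],[0,0,0],80]
    - [[0,0,0],[0,0,0],80]
    - [[0,0,0],[0,0,0],80]
    - [[0,0,0],[0,0,0],80]
    - [[0,0,0],[0,0,0],80]

```text
t: 14.15
eef_pos: [560.4, -61.3, 13.2]
tcp_rot: [0.684, 0.73, -0.0, -0.0]
contact_force: [0.9, 0.3, 0.4]
finger_gap: 79.9
grip_force: 0.0
```

Call:
drive_tool:
  steps:
    - [[0,0,-0.1],[0,0,0],80]
    - [[0,0,-0.4],[0,0,0],80]
    - [[0,0,-0.7],[0,0,0],80]
    - [[0,0,-1],[0,0,0],80]
    - [[0,0,-1],[0,0,0],80]

```text
t: 14.65
eef_pos: [564.5, -62.2, 118.4]
tcp_rot: [0.684, 0.73, 0.004, 0.003]
contact_force: [-0.1, 0.4, -0.3]
finger_gap: 80.2
grip_force: 0.0
```

Call:
drive_tool:
  steps:
    - [[0,-0.2,-0.4],[0,0,0],80]
    - [[0,-0.4,-0.8],[0,0,0],80]
    - [[0,-0.5,-1],[0,0,0],80]
    - [[0,-0.5,-1],[0,0,0],80]
    - [[0,-0.5,-1],[0,0,0],80]

```text
t: 15.15
eef_pos: [510.5, -64.3, 213.3]
tcp_rot: [0.683, 0.73, 0.001, -0.0]
contact_force: [0.2, -0.0, -0.0]
finger_gap: 80.2
grip_force: 0.0
```

Run:
```python
from h import *
o=shot('wrist','pics/w4.png'); R=Rn.from_quat(o['tcp_rot']).as_matrix(); print(o['t'],o['eef_pos'],o['finger_gap'],o['q'],R.round(3).tolist())
shot('side','pics/s4.png')
w=cv2.imread('pics/w4.png')
p=[559.7,-59.5,.048,1.5]
q=np.array([wproj(boxpt(p,(sx*35,sy*77,6),0),o) for sx,sy in ((-1,-1),(-1,1),(1,1),(1,-1))]); cv2.polylines(w,[q.astype(int)],True,(0,0,255),1)
s=cv2.resize(cv2.imread('pics/s4.png')[100:300,200:360],(480,600),interpolation=2)
M=np.zeros((600,800,3),np.uint8); M[:315,:320]=w[:315,130:450]; M[:,320:]=s; cv2.imwrite('pics/w4b.png',M)
```

```text
15.15 [510.50488006 -64.28631073 213.29267655] 80.18948648171381 [-0.64397852  0.16925079  0.76172669  1.96833068 -0.13556416  1.05356035
  0.24360539] [[-0.066, 0.998, 0.001], [0.998, 0.066, 0.001], [0.001, 0.001, -1.0]]
```

View pics/w4b.png

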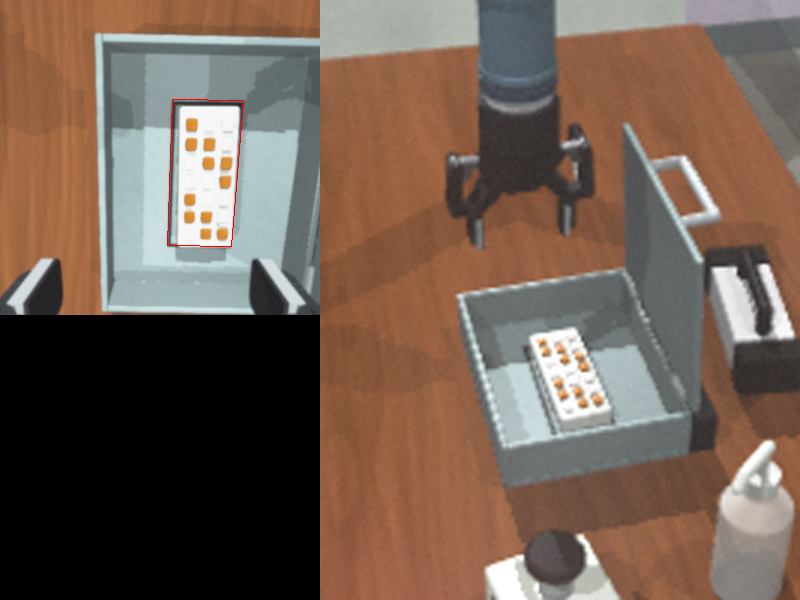

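The tray lies inside the outline (wrist view 175–240, 105–247), flat and clear of the fingers. Now I locate the bar for closing.

Run:
```python
from h import *
from scipy.optimize import least_squares
S=lambda u,v:np.array((200+(u-320)/3-.3,100+v/3-.3))
obs=[(S(626,124),(-200,125,4)),(S(698,260),(-200,-125,4)),(S(685,160),(-190,50,44)),(S(716,216),(-190,-50,44))]
f=lambda t:np.concatenate([proj('side',boxpt([559.7,-59.5,.048,t[0]],q,1))-u for u,q in obs])
r=least_squares(f,[1.5]); th=r.x[0]; print('theta',th,r.fun.round(1))
b=boxpt([559.7,-59.5,.048,th],(-190,0,44),1); print(b); o=observe()
print('dist above',rel(b+[0,0,55]), rel(b-[0,0,19]))
```

```text
theta 1.5144106918943507 [-0.4 -1.2  1.1  0.2 -0.8 -0.3 -0.3 -0.5]
[692.76903554 -53.10777631 252.17769624]
dist above [-0.01052248  1.82970486 -0.95542854] [-0.01045206  1.83130875 -0.21543028]
```

Call:
drive_tool:
  steps:
    - [[0,0,-0.4],[0,0,0],34]
    - [[0,0,-0.8],[0,0,0],34]
    - [[0,0.3,-0.95],[0,0,0.02],34]
    - [[0,0.7,-0.95],[0,0,0.02],34]
    - [[0,1,-0.95],[0,0,0.02],34]
    - [[0,1,-0.95],[0,0,0.02],34]

```text
t: 15.85
eef_pos: [613.3, -55.6, 305.2]
tcp_rot: [0.69, 0.724, -0.002, 0.0]
contact_force: [-0.8, 0.4, -0.7]
finger_gap: 34.3
grip_force: 0.0
```

Call:
drive_tool:
  steps:
    - [[0,0.4,0],[0,0,0],34]
    - [[0,0.86,0],[0,0,0],34]
    - [[0,0.86,0],[0,0,0],34]
    - [[0,0.86,0],[0,0,0],34]
    - [[0,0.86,0],[0,0,0],34]

```text
t: 16.35
eef_pos: [695.0, -55.3, 307.4]
tcp_rot: [0.692, 0.722, -0.001, -0.001]
contact_force: [0.4, 0.3, 0.1]
finger_gap: 34.0
grip_force: 0.0
```

Run:
```python
from h import *
o=shot('wrist','pics/w5.png'); print(o['t'],o['eef_pos'],o['finger_gap'],o['contact_force'],o['q'])
w=cv2.imread('pics/w5.png'); P=[559.7,-59.5,.048,1.514]
for th,c in ((1.514,(0,0,255)),(1.46,(0,255,0)),(1.56,(255,0,0))):
    P[3]=th; a,b=[tuple(int(k) for k in wproj(boxpt(P,(-190,y,44),1),o)) for y in(-50,50)]; print(a,b); cv2.line(w,a,b,c,1)
cv2.imwrite('pics/w5b.png',w); print(rel((697,-53,233)))
```

```text
16.35 [695.02534484 -55.2546596  307.4292953 ] 33.95727164140624 [0.37636842 0.25404443 0.14098622] [-0.48876907  0.50869363  0.74695751  1.40417663 -0.34389629  1.36379869
  0.30864517]
(283, 295) (282, 139)
(267, 296) (264, 139)
(297, 294) (297, 139)
[0.02265024 0.02115981 0.75377066]
```

View pics/w5b.png

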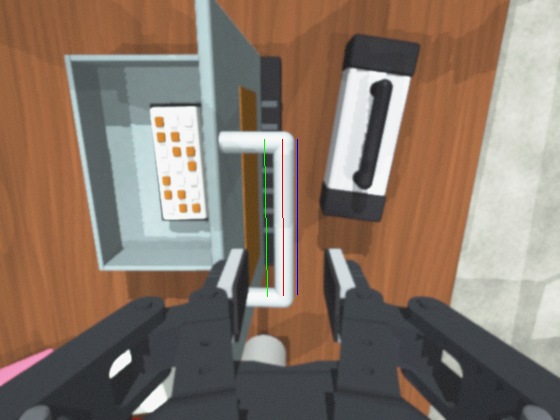

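The bar sits at columns 275–293, on the red θ≈1.51 line and between the fingers. Lowering and pinching.

Call:
drive_tool:
  steps:
    - [[0.02,0.02,0.2],[0,0,0],34]
    - [[0.02,0.02,0.45],[0,0,0],34]
    - [[0.02,0.02,0.65],[0,0,0],34]
    - [[0.02,0.02,0.75],[0,0,0],34]
    - [[0.02,0.02,0.75],[0,0,0],34]
    - [[0.02,0,0.75],[0,0,0],0]
    - [[0.02,-0.02,0.75],[0,0,0],0]
    - [[0.02,-0.02,0.75],[0,0,0],0]
    - [[0.02,-0.02,0.75],[0,0,0],0]

```text
t: 17.3
eef_pos: [694.9, -52.6, 235.1]
tcp_rot: [0.691, 0.723, 0.001, 0.001]
contact_force: [-1.0, 0.4, 3.6]
finger_gap: 9.8
grip_force: 58.9
```

Run:
```python
from h import *
o=observe(); print(o['eef_pos'],o['contact_force'],o['finger_gap'],o['grip_force']); R=Rn.from_quat(o['tcp_rot']); print(R.as_matrix().round(3))
P=[559.7,-59.5,.048,0]
ths=np.linspace(1.5,-.02,20); T=[]
for th in ths:
    P[3]=th; T.append(boxpt(P,(-190,0,44),1)-[0,0,19])
D=R.inv().apply(np.array(T)-o['eef_pos'])/100
for a,d in zip(ths,D): print(a.round(2),d.round(2))
```

```text
[694.89051353 -52.62762642 235.13734212] [-0.99973946  0.40829765  3.62237694] 9.774029775334634 58.92815351486206
[[-0.045  0.999  0.002]
 [ 0.999  0.045  0.   ]
 [-0.     0.002 -1.   ]]
1.5 [-0.   -0.05  0.01]
1.42 [-0.  -0.2 -0. ]
1.34 [-0.   -0.36 -0.01]
1.26 [-0.01 -0.52 -0.  ]
1.18 [-0.01 -0.67  0.02]
1.1 [-0.01 -0.82  0.05]
1.02 [-0.01 -0.97  0.09]
0.94 [-0.01 -1.12  0.14]
0.86 [-0.01 -1.26  0.21]
0.78 [-0.01 -1.4   0.29]
0.7 [-0.01 -1.52  0.38]
0.62 [-0.01 -1.65  0.48]
0.54 [-0.01 -1.76  0.58]
0.46 [-0.01 -1.86  0.7 ]
0.38 [-0.01 -1.96  0.82]
0.3 [-0.01 -2.04  0.95]
0.22 [-0.01 -2.11  1.09]
0.14 [-0.01 -2.18  1.24]
0.06 [-0.01 -2.23  1.38]
-0.02 [-0.01 -2.27  1.53]
```

Call:
drive_tool:
  steps:
    - [[0,-0.2,0],[0,0,0],0]
    - [[0,-0.36,0],[0,0,0],0]
    - [[0,-0.52,0],[0,0,0],0]
    - [[0,-0.67,0.02],[0,0,0],0]
    - [[0,-0.82,0.05],[0,0,0],0]
    - [[0,-0.97,0.09],[0,0,0],0]

```text
t: 17.9
eef_pos: [601.8, -56.8, 228.9]
tcp_rot: [0.691, 0.723, 0.005, 0.004]
contact_force: [0.4, 0.2, 9.0]
finger_gap: 9.6
grip_force: 62.7
```

Call:
drive_tool:
  steps:
    - [[0,-0.15,0.05],[0,0,0],0]
    - [[0,-0.29,0.12],[0,0,0],0]
    - [[0,-0.43,0.2],[0,0,0],0]
    - [[0,-0.55,0.29],[0,0,0],0]
    - [[0,-0.68,0.39],[0,0,0],0]
    - [[0,-0.79,0.49],[0,0,0],0]
    - [[0,-0.89,0.61],[0,0,0],0]
    - [[0,-0.89,0.61],[0,0,0],0]

```text
t: 18.7
eef_pos: [508.5, -61.0, 162.7]
tcp_rot: [0.691, 0.722, 0.001, 0.001]
contact_force: [4.0, -1.2, -6.6]
finger_gap: 9.7
grip_force: 66.6
```

Call:
drive_tool:
  steps:
    - [[0,-0.1,0.12],[0,0,0],0]
    - [[0,-0.18,0.25],[0,0,0],0]
    - [[0,-0.25,0.39],[0,0,0],0]
    - [[0,-0.32,0.54],[0,0,0],0]
    - [[0,-0.36,0.65],[0,0,0],0]
    - [[0,-0.38,0.72],[0,0,0],0]
    - [[0,-0.38,0.72],[0,0,0],0]

```text
t: 19.4
eef_pos: [471.8, -62.7, 91.2]
tcp_rot: [0.691, 0.723, 0.0, 0.001]
contact_force: [3.8, -0.7, -2.2]
finger_gap: 10.0
grip_force: 68.0
```

Run:
```python
from h import *
o=observe(); print(o['t'],o['eef_pos'],o['contact_force'],o['finger_gap'],o['grip_force'])
P=[559.7,-59.5,.048,0]; print(boxpt(P,(-190,0,44),1)-[0,0,19])
```

```text
19.4 [471.81438537 -62.65306518  91.20848527] [ 3.79357521 -0.68225664 -2.17067471] 9.956393947489378 68.01329255104065
[469.80366009 -63.81834131  85.        ]
```

Call:
drive_tool:
  steps:
    - [[0,-0.01,0.03],[0,0,0],0]
    - [[0,-0.02,0.05],[0,0,0],0]
    - [[0,-0.02,0.07],[0,0,0],0]
    - [[0,-0.02,0.07],[0,0,0],0]

```text
t: 19.8
eef_pos: [469.8, -62.7, 84.5]
tcp_rot: [0.691, 0.723, 0.001, 0.001]
contact_force: [5.8, -1.0, -1.2]
finger_gap: 9.8
grip_force: 67.2
```

Call:
drive_tool:
  steps:
    - [[0,0,0.02],[0,0,0],0]
    - [[0,0,0.04],[0,0,0],0]
    - [[0,0,0.05],[0,0,0],0]
    - [[0,0,0.05],[0,0,0],0]

```text
t: 20.2
eef_pos: [469.5, -62.6, 82.7]
tcp_rot: [0.691, 0.723, 0.001, -0.002]
contact_force: [-6.2, -0.0, 31.1]
finger_gap: 9.9
grip_force: 70.5
```

Shut on the rim (31 N reaction). Releasing, and moving to the white timer with fingers shut.

Call:
drive_tool:
  steps:
    - [[0,0,-0.03],[0,0,0],0]
    - [[0,0,-0.03],[0,0,0],40]
    - [[0,0,-0.03],[0,0,0],40]
    - [[0,0,-0.03],[0,0,0],40]
    - [[0,0,-0.03],[0,0,0],40]
    - [[0,0,-0.3],[0,0,0],40]
    - [[0,0,-0.7],[0,0,0],40]
    - [[0,0,-1],[0,0,0],40]
    - [[0,0,-1],[0,0,0],40]

```text
t: 21.1
eef_pos: [471.4, -62.6, 182.8]
tcp_rot: [0.691, 0.723, 0.003, 0.002]
contact_force: [0.8, 0.2, 0.2]
finger_gap: 40.3
grip_force: 0.0
```

Call:
drive_tool:
  steps:
    - [[-0.4,0,0],[0,0,0],0]
    - [[-0.8,0,0],[0,0,0],0]
    - [[-1,0,0],[0,0,0],0]
    - [[-1,0,0],[0,0,0],0]

```text
t: 21.5
eef_pos: [471.1, -166.0, 178.3]
tcp_rot: [0.694, 0.72, -0.002, -0.0]
contact_force: [-0.6, -0.5, 0.3]
finger_gap: -0.3
grip_force: 0.0
```

Call:
drive_tool:
  steps:
    - [[-0.4,0,0],[0,0,0],0]
    - [[-0.8,0,0],[0,0,0],0]
    - [[-1,0,0],[0,0,0],0]
    - [[-1,0,0],[0,0,0],0]

```text
t: 21.9
eef_pos: [475.9, -264.6, 178.4]
tcp_rot: [0.693, 0.721, -0.001, -0.0]
contact_force: [0.0, -0.5, -0.6]
finger_gap: 0.1
grip_force: 0.0
```

Run:
```python
from h import *
o=shot('wrist','pics/w6.png'); print(o['t'],o['eef_pos'],o['finger_gap'],o['contact_force'],o['q'],rel((484,-368.9,130)))
w=cv2.imread('pics/w6.png'); u=np.array(wproj((484,-368.9,113),o)); print(u)
r=w.max(2)<80; ys,xs=np.nonzero(r[:int(min(u[1]+45,420))]); k=np.hypot(xs-u[0],ys-u[1])<60
print(k.sum(),xs[k].mean() if k.any() else 0,ys[k].mean() if k.any() else 0)
s0=shot('side','pics/s6.png'); s=cv2.imread('pics/s6.png'); d=(s[255:330,240:310].max(2)<70); 
M=np.zeros((600,800,3),np.uint8); M[:420,:560]=w; M[420:600,560:800]=cv2.resize(s[150:330,230:350],(240,180)) if 0 else s[150:330,150:390]; cv2.imwrite('pics/w6b.png',M)
```

```text
21.9 [ 475.93886703 -264.60731822  178.38774376] 0.06033553617270704 [ 0.00928226 -0.50185773 -0.62366324] [-0.32373231  0.33334721  0.89159198  1.93511923 -0.30155656  1.01444955
  0.74313052] [-1.06999657  0.03260562  0.47991598]
[291.94561344 357.94144251]
6333 290.33349123638084 354.6590873203853
```

View pics/w6b.png

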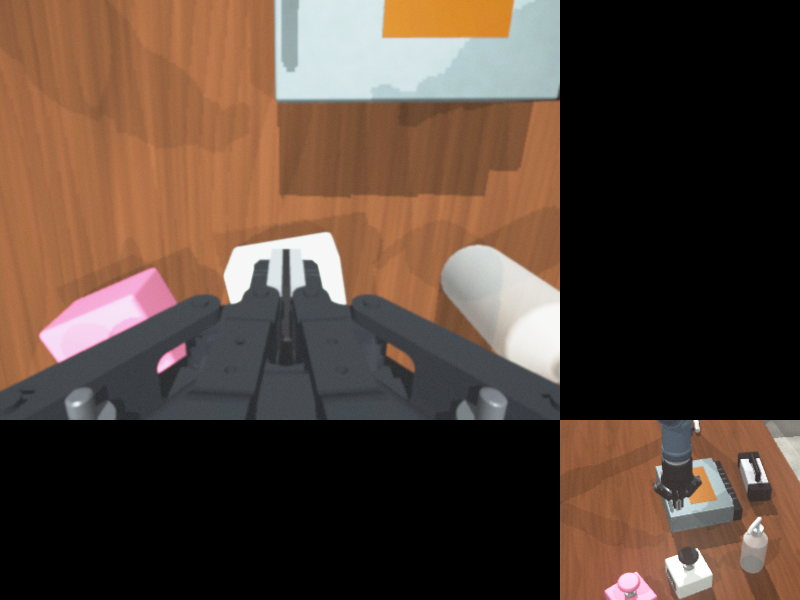

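The cover is shut and the white block lies straight ahead (wrist 285,270); the pink block and the bottle are off to the sides. Moving above the plunger and checking the position before pressing.

Call:
drive_tool:
  steps:
    - [[-0.4,0.02,0],[0,0,0],0]
    - [[-0.8,0.05,0],[0,0,0],0]
    - [[-1,0.05,0],[0,0,0],0]
    - [[-1,0.05,0],[0,0,0],0]
    - [[-1,0.05,0.2],[0,0,0],0]
    - [[-1,0.05,0.4],[0,0,0],0]
    - [[-1,0.05,0.4],[0,0,0],0]

```text
t: 22.7
eef_pos: [485.9, -356.2, 135.6]
tcp_rot: [0.69, 0.724, 0.0, -0.004]
contact_force: [-1.1, 0.1, 1.0]
finger_gap: -0.1
grip_force: 0.0
```

Run:
```python
from h import *
o=observe(); print(o['t'],o['eef_pos'],o['contact_force'],rel((484,-368.9,113)),rel((484,-368.9,95)))
s=cv2.imread('pics/s6.png'); x0,y0=255,265
d=(s[y0:300,x0:300].max(2)<70).astype(np.uint8); n,l,st,ce=cv2.connectedComponentsWithStats(d); k=1+st[1:,4].argmax(); u=ce[k]+[x0,y0]
print(u,st[k],atz('side',u,107),tri((394,239),u))
```

```text
22.7 [ 485.93946774 -356.21981015  135.64758769] [-1.14382775  0.1222803   1.02864093] [-0.12727939 -0.02430653  0.22573291] [-0.12852957 -0.02332708  0.4057259 ]Traceback (most recent call last):
  File "<stdin>", line 4, in <module>
ValueError: attempt to get argmax of an empty sequence
```

Call:
drive_tool:
  steps:
    - [[-0.13,-0.02,0],[0,0,0],0]
    - [[-0.13,-0.02,0.15],[0,0,0],0]
    - [[-0.13,-0.02,0.25],[0,0,0],0]
    - [[-0.13,-0.02,0.3],[0,0,0],0]
    - [[-0.13,-0.02,0.35],[0,0,0],0]
    - [[-0.13,-0.02,0.4],[0,0,0],0]
    - [[-0.13,-0.02,0.4],[0,0,0],0]

```text
t: 23.4
eef_pos: [485.4, -375.3, 100.3]
tcp_rot: [0.691, 0.723, 0.0, -0.0]
contact_force: [-2.9, 2.0, 10.4]
finger_gap: -0.2
grip_force: 4.9
```

Call:
drive_tool:
  steps:
    - [[0,0,0.03],[0,0,0],0]
    - [[0,0,0.06],[0,0,0],0]
    - [[0,0,0.08],[0,0,0],0]
    - [[0,0,0.08],[0,0,0],0]

```text
t: 23.8
eef_pos: [485.5, -375.4, 95.1]
tcp_rot: [0.691, 0.723, 0.001, -0.001]
contact_force: [-5.1, 4.7, 21.4]
finger_gap: -0.0
grip_force: 10.4
```

At the stop (95.1 mm, 21 N). Holding for over a second, then lifting away.

Call:
drive_tool:
  steps:
    - [[0,0,0.01],[0,0,0],0]
    - [[0,0,0.01],[0,0,0],0]
    - [[0,0,0.01],[0,0,0],0]
    - [[0,0,0.01],[0,0,0],0]
    - [[0,0,0.01],[0,0,0],0]
    - [[0,0,0.01],[0,0,0],0]
    - [[0,0,0.01],[0,0,0],0]
    - [[0,0,0.01],[0,0,0],0]
    - [[0,0,0.01],[0,0,0],0]
    - [[0,0,0.01],[0,0,0],0]
    - [[0,0,0.01],[0,0,0],0]
    - [[0,0,0.01],[0,0,0],0]
    - [[0,0,0.01],[0,0,0],0]
    - [[0,0,0.01],[0,0,0],0]
    - [[0,0,0.01],[0,0,0],0]

```text
t: 25.3
eef_pos: [485.6, -375.5, 95.0]
tcp_rot: [0.691, 0.722, 0.002, -0.001]
contact_force: [-6.6, 7.0, 25.7]
finger_gap: -0.2
grip_force: 12.6
```

Call:
drive_tool:
  steps:
    - [[0,0,-0.1],[0,0,0],0]
    - [[0,0,-0.3],[0,0,0],0]
    - [[0,0,-0.6],[0,0,0],0]
    - [[0,0,-0.9],[0,0,0],0]
    - [[0,0,-0.9],[0,0,0],0]
    - [[0,0,-0.9],[0,0,0],0]
    - [[0,0,-0.9],[0,0,0],0]
    - [[0,0,-0.9],[0,0,0],0]

```text
t: 26.1
eef_pos: [484.6, -374.0, 178.6]
tcp_rot: [0.691, 0.723, -0.0, -0.002]
contact_force: [-0.0, -0.3, 0.2]
finger_gap: -0.1
grip_force: 0.0
```

Run:
```python
from h import *
o=observe(); print(o['t'],o['eef_pos'],o['contact_force'])
# residual check of cover: bright bar/orange window vs shut model in side picture
shot('side','pics/s7.png'); s=cv2.imread('pics/s7.png').astype(int); m=(s[...,2]-s[...,0]>100)&(s[...,2]>150)
m[:, :200]=0; m[:180]=0; m[260:]=0; ys,xs=np.nonzero(m); print(len(xs),xs.min(),xs.max(),ys.min(),ys.max(),xs.mean(),ys.mean())
s0=cv2.imread('pics/s6.png').astype(int); m=(s0[...,2]-s0[...,0]>100)&(s0[...,2]>150); m[:,:200]=0;m[:180]=0;m[260:]=0; ys,xs=np.nonzero(m); print(len(xs),xs.mean(),ys.mean())
```

```text
26.1 [ 484.58336049 -373.95451728  178.56666969] [-0.02161461 -0.28133496  0.1810075 ]
133 296 305 207 230 299.23308270676694 221.5563909774436
486 292.05555555555554 217.98559670781893
```

```bash
python3 -c "
from workcell import *
print(job_done())"
```

```text
the job is handed in; nothing more can be done
None
```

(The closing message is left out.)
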